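# Start the hold-down screw of a bracket fixture

## Robot

A 7-joint arm with a two-finger parallel gripper is mounted at the origin on a cart in front of the work surface, level with it; the furniture and walls round the work are solid. World frame = base frame: x ahead of the robot, y to its left, z up, the work surface at z = 0. Lengths are in m, angles in rad, forces in N, time in s.
With the tool pointing down it reaches from about 0.4 to 0.85 m from the base axis. Payload 4.5 kg.
Tool frame: the origin (TCP) lies at the very end of the fingers, on their centre line; the grasp point (between the pads) lies 19 mm behind it; z points along the fingers, y is the line along which they close (so a half turn about z gives the same grasp; the last joint's range is limited). The gripper opens to 88 mm and grips with 3 to 60 N. Pads are 18 mm wide; open, the fingers measure 123 mm over their backs; the gripper's body (75 mm by 187 mm) begins 45 mm behind the grasp point.
Start: joints at [-1.264, 0.689, -0.195, 1.565, 0.157, 0.902, -0.215], TCP at [0.168, 0.602, 0.239] pointing down, gripper open.
Joint ranges: [-3.01, 3.01], [-0.46, 2.08], [-1.47, 1.51], [0.13, 2.56], [-1, 4.14], [0.04, 2.09], [-2.66, 2.66]. Speed limits (rad/s): [2.57, 2.57, 3.14, 3.14, 3.14, 3.14, 3.14].

## Interface

Orientations are given as a unit quaternion [x, y, z, w].
In Python, from plant import r gives the robot as it stands. The module is installed in compiled form; this text tells all that it offers.
- The arm moves only by the tool step_arm, never from a script. Its argument "increments" is a list of rows, each a list of 2 entries, a list of its own where there are three numbers: the shift along the world's x, y, z in cm, then the turn, a rotation vector about the world's x, y, z in degrees. A call has exactly 10 rows; each row shifts and turns the commanded pose from where the row before left it; what a row does not reach is not made up. A row lasts 1/10 s, in which the tool goes at most 50 mm and 8.59 degrees, less where a joint would pass 70% of its speed; a pose out of reach is approached as far as the arm can. A call is refused whole if a number of a shift passes 5 or a number of a turn 8.59, either way. A call with a gripper value outside its range is refused whole. "fingers" is the opening, from 0 (shut) to 1 (fully open), set as the call begins (left out, the last holds). The fingers move at their own pace and stop on an object; "grip_force" is the grip in N (left out, the last holds). Time passes only in rows, so rows that do not move let the fingers close, or fill a call up. It gives the time, the measured TCP pose, the force, the opening and the grip force at its end, in the units of the state.
- r.get_state(): the state, without advancing time (a new reading comes with each control period).
- r.snapshot(name): name is "scene" or "top" or "wrist"; returns (picture, depth): 480x640x3 uint8, red, green, blue; 480x640 float32, m along the optical axis (not along the pixel's ray), 0 where there is no reading.
- r.calibration(name): a dict with "fov_y" (degrees; the focal length in pixels is half the picture's height over the tangent of half this angle, whatever the lens; pixels are square), "cx", "cy" (the principal point, pixels), "R" (3x3) and "t" (3): a world point X has camera coordinates R X + t. Camera axes: x right, y down, z forward; pixel columns grow to the right and rows downward; lengths in m; the calibration is good to about 2 mm. A picture is of the moment at which its call begins: read the wrist's pose just before it. calibration takes no time and is no camera call; for the wrist camera it gives the pose at the moment of the call.
- r.finish_job(): hands the job in; it is judged then, once.
The state is a dict: "clock": time; "q": joint angles; "qd": joint speeds; "joint_torque": joint torques, N m; "tool_pos": TCP position; "eef_rot": TCP orientation; "contact_force": force on the tool from outside, world axes, zero at the start; "moment": the same for the moment, N m; "opening": opening from 0.0 (shut) to 1.0 (fully open); "finger_force": force on a finger pad.
Only numpy, scipy, OpenCV 4.12 (cv2) and the standard library are available. Lean on these libraries where they do the work, as an engineer would, in place of code of your own. Each camera call takes 0.05 s, during which the arm holds its last target. There are 200 camera calls.

## Task

The ring bracket is to be held down by the crank screw of its fixture, and the screw's thread has not caught yet. Take the slim drop-in handle (not the squat plug) from the holder, put its shank down through the eyelet of the crank arm, and with it turn the screw backward (anticlockwise from above) until the screw drops into the start of its thread, then forward (clockwise) one full turn from there. Finish still gripping the handle in the eyelet so that the screw is held as started; leave the plug and the things lying around where they are.

Things in the scene. Friction and masses are not known exactly. Their poses are not given: they have to be found in the camera images.
- screw (a joint): Screw angle about its vertical axis, rad: grows clockwise seen from above (forward), falls anticlockwise (backward). 0 is where the thread starts; it begins between 0.4 and 1.5 and drops between 0 and -0.25 when turned backward. Stops at -2.2 and 7.9. Stays where it is left; turning takes about 1 N at the eyelet.
- screw_sink (a joint): How far the screw has gone down, m. 0 to 0.002 at the start, on top of the thread. It jumps to about 0.008 when the screw drops into the thread start; once caught it grows by 0.008 a forward turn, to about 0.016 after one turn (arm and eyelet go down with it).
- eyelet (a point): Centre of the eyelet at the free end of the dark steel crank arm, on the arm's top face, about 0.115 m above the board at the start. A vertical through hole of 16 mm diameter in a ring of 32 mm outside diameter, 10 mm thick; it runs on a circle of 60 mm radius about the screw axis.
- hub (a point): Point on the vertical screw axis, level with the arm's top. The hub is 35 mm across; nothing of the fixture stands above the arm. Below: 56 mm washer, thread, light-alloy ring bracket (121 x 164 mm, top 59 mm above the board) on a 126 x 176 mm base. All is fixed to the board; place and yaw vary.
- handle: Loose steel drop-in crank handle, 85 mm long, 120 g, upright in a socket of the holder. Origin: middle of its foot, z up. From the foot up: shank 12 mm diameter, 40 mm long, chamfered; collar 27 mm diameter, 5 mm thick (cannot pass the eyelet); round grip 18 mm diameter, 40 mm long. In the holder its foot is 5 mm above the board.
- grip (a point): Middle of the handle's round grip, 67 mm above its foot on its axis; the place to take it.
- foot (a point): Middle of the handle's foot. With the collar near the arm, the shank stays through the arm while the screw sinks 16 mm, even if the handle keeps its height.
- plug: Loose squat steel plug in the other socket, not needed: its 19 mm shank is too thick for the eyelet, its head is 31 mm in diameter and only 16 mm high. Origin at its foot, 5 mm above the board.
- holder: Fixed aluminium block, 130 x 50 x 45 mm, standing on the board, origin under its centre; two sockets of 22 mm diameter on its long (x) axis, 38 mm either side of the centre. Which one holds the handle varies.
- bush: Bystander: small grey steel bush, 20 mm diameter, 30 mm high.
- oil_tin: Bystander: tin of 68 mm diameter, 54 mm high.
- tape_roll: Bystander: roll of tape, 86 mm diameter, 30 mm high.
- oilstone: Bystander: two-layer oilstone, 42 x 125 x 22 mm.
- board: Fixed wooden board, 500 x 430 x 12 mm, laid over the trolley's basket; everything stands on it. Origin under its centre; its top is 130 mm above z = 0.

How it is judged:
By the outcome, as a careful person would: the job done as asked, in the order asked, and still so for the second after the job is handed in, while the arm keeps its last pose, push and grip.
It also fails if it takes over 67 s, if anything falls off the work surface, if the arm or the gripper's body presses on something with over 40 N, if the wrist force passes 120 N, or if a joint passes its speed limit or range.

## Working session

There is one attempt and no reset: what is moved stays moved. The work goes in short steps, Python scripts to look and compute and a tool call to move; the robot and the scene stay as the last step left them, time stands still between calls to the robot, and variables do not carry over. Pictures are saved under pics/ and viewed, at most 10 in all, crops included, and the job is handed in when it is done.

Besides the shell and the picture viewer there is one more tool, called after "Request:" by a JSON object that holds its "method" and its "body", one argument or row to a line. step_arm: Moves the arm, as the interface text tells. Its arguments: {"type":"object","properties":{"increments":{"type":"array","items":{"type":"array"}},"fingers":{"type":"number"},"grip_force":{"type":"number"}},"required":["increments"]}

```bash
mkdir -p pics; cat > h.py <<'E'
import numpy as np, cv2
from plant import r
def snap(n,f):
    c=r.calibration(n); p,d=r.snapshot(n); cv2.imwrite(f'pics/{f}.png',p[:,:,::-1]); np.savez(f'{f}.npz',p=p,d=d,R=c['R'],t=c['t'],k=[240/np.tan(np.radians(c['fov_y'])/2),c['cx'],c['cy']])
def cloud(f):
    z=np.load(f+'.npz'); d=z['d']; k,cx,cy=z['k']; v,u=np.mgrid[:480,:640]
    P=np.stack([(u-cx)/k*d,(v-cy)/k*d,d],-1); return (P-z['t'])@z['R'], d>0, z['p']
E
python3 - <<'E'
from h import *
s=r.get_state(); print(s)
for n in('scene','top'):
    snap(n,n+'0'); c=r.calibration(n); print(n,c)
E
```

```text
{'clock': 0.0, 'q': array([-1.26417463,  0.69001133, -0.19451232,  1.5663482 ,  0.15730027,
        0.90248302, -0.21515563]), 'qd': array([-4.64968178e-05, -1.17601729e-03,  6.99839604e-04, -3.67966263e-04,
       -1.48273700e-03,  7.32973633e-04,  3.65250023e-04]), 'joint_torque': array([-5.54630049e-05, -5.27572346e+01, -1.26685616e+00, -1.53426486e+01,
       -5.25924959e-02,  6.58470657e-03,  1.82171416e-04]), 'tool_pos': array([0.16828317, 0.60125918, 0.23789181]), 'eef_rot': array([ 1.35974173e-01,  9.90711947e-01, -9.27097755e-04, -6.09006468e-05]), 'contact_force': array([ 1.69258399,  0.15262388, -0.58118132]), 'moment': array([0.02744857, 0.01135382, 0.0205348 ]), 'finger_force': 0.0, 'opening': 0.9971620457709434}
scene {'fov_y': 51.99781989958193, 'cx': 313.76189481773804, 'cy': 237.8649236569677, 'R': array([[ 5.28320908e-01, -8.49044745e-01, -1.97055203e-04],
       [-3.39936894e-01, -2.11314172e-01, -9.16400147e-01],
       [ 7.78023089e-01,  4.84220344e-01, -4.00263329e-01]]), 't': array([-0.39319977,  0.39682825,  0.50954395])}
top {'fov_y': 53.31772822276335, 'cx': 318.6916291508475, 'cy': 235.55467452495853, 'R': array([[ 0.02195682, -0.99966785,  0.01349396],
       [-0.98064644, -0.02416165, -0.19429045],
       [ 0.19455195, -0.0089668 , -0.98085123]]), 't': array([-0.11903506,  0.61094222,  0.93974571])}
```

View pics/top0.png

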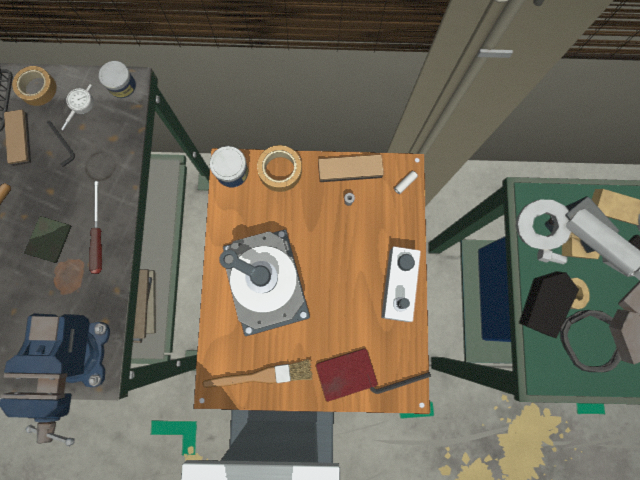

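View pics/scene0.png

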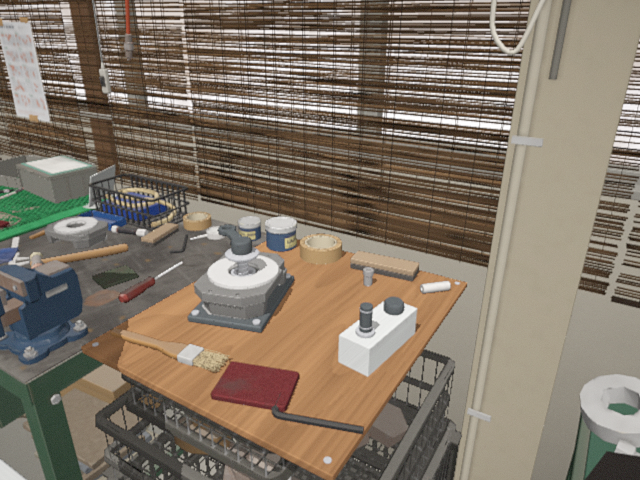

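The top view shows the crank eyelet at about (228,258) and the hub at (261,275). The holder stands at about (402,284), with the slim handle near (403,303) and the squat plug at (405,261).

```bash
python3 - <<'E'
from h import *
P,m,p=cloud('top0')
g=p.astype(int).mean(-1)
X,Y,Z=P[...,0],P[...,1],P[...,2]
def st(n,mask):
    q=P[mask]; print(n,len(q),q.mean(0).round(4),'mid',((q.max(0)+q.min(0))/2).round(4),'ext',np.ptp(q,0).round(4))
v,u=np.mgrid[:480,:640]
box=lambda a,b,c,d:(u>=a)&(u<b)&(v>=c)&(v<d)&m
st('board',box(320,370,220,340))
st('handle top',box(385,422,285,322)&(Z>.205))
st('plug top',box(385,425,245,280)&(Z>.185))
st('holder top',box(375,430,240,330)&(abs(Z-.175)<.006))
a=box(205,300,225,310)&(Z>.232)
st('arm',a)
np.set_printoptions(linewidth=250)
print((Z[240:300:3,214:286:3]*1000).round().astype(int))
E=p[225:310,205:300,::-1]; H=p[235:330,375:430,::-1]
cv2.imwrite('pics/c1.png',np.hstack([cv2.resize(E,(450,400),interpolation=3),cv2.resize(H,(232,400),interpolation=3)]))
E
```

```text
board 5970 [ 0.5163 -0.1553  0.1301] mid [ 0.5183 -0.1544  0.1309] ext [0.2302 0.0968 0.0118]
handle top 97 [ 0.4686 -0.2516  0.2187] mid [ 0.4683 -0.2523  0.2145] ext [0.0171 0.0171 0.0177]
plug top 219 [ 0.5434 -0.2613  0.1904] mid [ 0.5436 -0.2623  0.1908] ext [0.0293 0.0296 0.0113]
holder top 1624 [ 0.5029 -0.2559  0.175 ] mid [ 0.5061 -0.2569  0.175 ] ext [0.1341 0.065  0.0119]
arm 750 [0.5184 0.0173 0.244 ] mid [0.5196 0.0205 0.2406] ext [0.0587 0.0863 0.0169]
[[ 128  131  127  131  129  132  133  184  185  184  185  182  184  186  187  186  187  184  186  189  186  186  185  168]
 [ 129  129  134  131  129  130  186  187  185  185  184  184  183  186  184  183  184  184  183  185  185  187  182  185]
 [ 129  132  132  141  147  186  184  183  186  185  186  184  186  186  184  189  190  187  190  185  185  185  187  186]
 [ 130  132  130  140  147  184  185  186  185  184  186  184  190  187  189  190  191  188  190  192  190  193  181  184]
 [ 129  131  130  244  244  244  245  240  185  185  189  191  187  190  190  190  189  193  188  190  189  191  191  189]
 [ 130  130  2
[... 1131 characters left out ...]
191  190  190  189  223  223  241  247  245  244  245  230  224  225  189  189  192]
 [ 128  130  128  131  130  131  188  192  191  189  190  221  220  223  239  239  241  225  223  220  220  190  189  190]
 [ 131  130  132  129  131  133  187  190  189  192  190  190  222  221  223  222  219  222  221  222  191  190  191  189]
 [ 130  132  129  130  129  129  188  189  188  191  188  190  190  193  221  223  221 1042  150  190  190  188  187  189]
 [ 129  130  128  132  131  132  186  190  189  190  189  191  190  188  189  189  190  190  187  190  190  189  187  187]
 [ 133  132  131  128  133  129  132  190  188  190  188  191  191  189  188  190  192  189  191  189  189  190  190  189]]
```

View pics/c1.png

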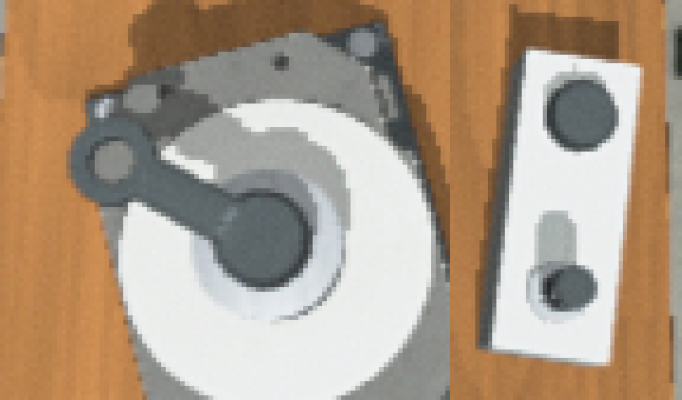

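The crop shows the eyelet ring at crop (113,160) and the hub at (263,238). The slim handle's grip top is at (572,285) and the plug is further from the robot at (582,115). Next I'll fit the circles and start moving.

```bash
cat >> h.py <<'E'
from scipy.optimize import least_squares
def circ(q):
    f=lambda a:np.hypot(q[:,0]-a[0],q[:,1]-a[1])-a[2]
    return least_squares(f,[*q.mean(0)[:2],.015],loss='soft_l1',f_scale=.001).x
E
python3 - <<'E'
from h import *
P,m,p=cloud('top0'); z=np.load('top0.npz'); k,cx,cy=z['k']
Z=P[...,2]
def onplane(u,v,h):
    d=np.stack([(u-cx)/k,(v-cy)/k,np.ones_like(u,float)],-1)@z['R']; o=-z['R'].T@z['t']
    return o+d*((h-o[2])/d[...,2])[...,None]
def cnt(mask,h,n):
    cs,_=cv2.findContours(mask.astype(np.uint8),cv2.RETR_CCOMP,cv2.CHAIN_APPROX_NONE)
    for c in cs:
        if len(c)<12: continue
        q=onplane(c[:,0,0].astype(float),c[:,0,1].astype(float),h); yield n,q
H=np.zeros_like(m); H[285:322,385:422]=1
for n,q in cnt(m&H&(Z>.212),.22,'handle'): print(n,len(q),circ(q).round(4),((q.max(0)+q.min(0))/2).round(4))
A=np.zeros_like(m); A[225:310,205:300]=1
for n,q in cnt(m&A&(Z>.236)&(Z<.3),.245,'arm'):
    print(len(q),circ(q).round(4))
    if len(q)>60:
        c=q[:,:2]; 
        hubpts=q[(q[:,1]<.012)]; print('hub',circ(hubpts).round(4),hubpts.min(0),hubpts.max(0))
        ey=q[q[:,1]>.042]; print('eye',circ(ey).round(4))
E
```

```text
handle 29 [ 0.4684 -0.2516  0.0086] [ 0.4681 -0.2517  0.22  ]
125 [0.5196 0.0197 0.0308]
hub [ 0.5072 -0.0055  0.0167] [ 0.49063507 -0.02318896  0.245     ] [0.52429966 0.01174084 0.245     ]
eye [0.5335 0.0481 0.0153]
26 [0.5335 0.0477 0.0081]
```

Request:
{"method": "step_arm", "body": {
  "increments": [
    [[2,-2,1.5],[0,0,0]],
    [[3,-3,1.5],[0,0,0]],
    [[3,-3,1.5],[0,0,0]],
    [[3,-3,1.5],[0,0,0]],
    [[3,-3,1.5],[0,0,0]],
    [[3,-3,1.5],[0,0,0]],
    [[3,-4,1],[0,0,0]],
    [[3,-4,1],[0,0,0]],
    [[3,-4,0],[0,0,0]],
    [[3,-4,0],[0,0,0]]
  ],
  "fingers": 1
}}

```text
clock: 1.1
tool_pos: [0.4581, 0.2717, 0.3485]
eef_rot: [0.136, 0.991, 0.0, 0.0]
contact_force: [1.1, 1.2, -0.1]
opening: 0.998
finger_force: 0.0
```

Request:
{"method": "step_arm", "body": {
  "increments": [
    [[0.1,-4,0],[0,0,0]],
    [[0.1,-4.9,0],[0,0,0]],
    [[0.1,-4.9,0],[0,0,0]],
    [[0.1,-4.9,0],[0,0,0]],
    [[0.1,-4.9,0],[0,0,0]],
    [[0.1,-4.9,0],[0,0,0]],
    [[0.1,-4.9,0],[0,0,0]],
    [[0.1,-4.9,-1],[0,0,0]],
    [[0.1,-4.9,-1],[0,0,0]],
    [[0.1,-4,-2],[0,0,0]]
  ]
}}

```text
clock: 2.1
tool_pos: [0.4673, -0.2019, 0.3087]
eef_rot: [0.137, 0.991, -0.001, 0.001]
contact_force: [1.3, 0.4, 0.6]
opening: 1.001
finger_force: 0.0
```

Request:
{"method": "step_arm", "body": {
  "increments": [
    [[0,-3,-1],[0,0,0]],
    [[0,-2.2,-2],[0,0,0]],
    [[0,0,-2],[0,0,0]],
    [[0,0,0],[0,0,0]],
    [[0,0,0],[0,0,0]],
    [[0,0,0],[0,0,0]],
    [[0,0,0],[0,0,0]],
    [[0,0,0],[0,0,0]],
    [[0,0,0],[0,0,0]],
    [[0,0,0],[0,0,0]]
  ]
}}

```text
clock: 3.1
tool_pos: [0.4673, -0.2504, 0.2586]
eef_rot: [0.136, 0.991, -0.0, 0.0]
contact_force: [0.2, 0.2, -0.1]
opening: 1.001
finger_force: 0.0
```

```bash
python3 - <<'E'
from h import *
s=r.get_state(); print(s['tool_pos'].round(4),s['q'].round(2),s['contact_force'].round(2))
snap('wrist','w1'); P,m,p=cloud('w1'); Z=P[...,2]
q=P[m&(Z>.205)&(Z<.226)&(abs(P[...,0]-.468)<.03)&(abs(P[...,1]+.252)<.03)]
print(len(q)); 
if len(q)>30: print(q.mean(0),((q.max(0)+q.min(0))/2),np.ptp(q,0),circ(q))
E
```

```text
[ 0.4673 -0.2504  0.2586] [ 0.48  0.54 -0.11  1.83  0.08  0.78  1.62] [ 0.19  0.22 -0.11]
1176
[ 0.46582867 -0.25368612  0.2178035 ] [ 0.46734053 -0.25414403  0.21337784] [0.01781428 0.01798236 0.01664949] [ 0.46629765 -0.25380935  0.0066644 ]
```

View pics/w1.png

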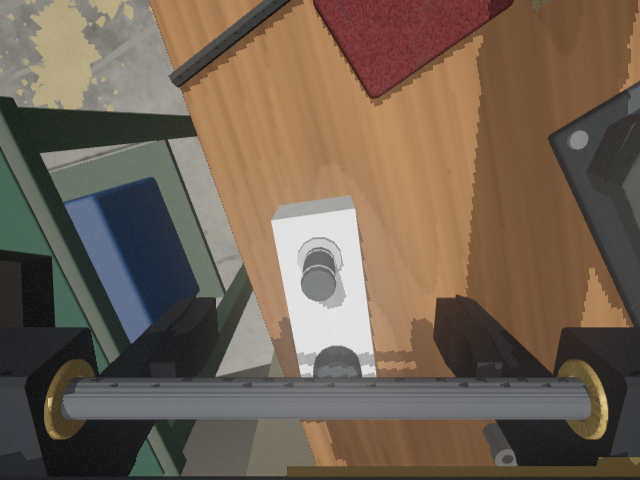

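The wrist view confirms the slim handle upright at (319,280) with a clear approach. Its measured position is about (0.467, -0.253), 2 mm from the top camera's. I'll descend and grip.

Request:
{"method": "step_arm", "body": {
  "increments": [
    [[0,-0.2,-1],[0,0,0]],
    [[0,0,-1.5],[0,0,0]],
    [[0,0,-1.5],[0,0,0]],
    [[0,0,-1.5],[0,0,0]],
    [[0,0,-1],[0,0,0]],
    [[0,0,-0.5],[0,0,0]],
    [[0,0,-0.3],[0,0,0]],
    [[0,0,0],[0,0,0]],
    [[0,0,0],[0,0,0]],
    [[0,0,0],[0,0,0]]
  ]
}}

```text
clock: 4.15
tool_pos: [0.4675, -0.2526, 0.1859]
eef_rot: [0.136, 0.991, -0.0, 0.001]
contact_force: [-0.2, 0.6, -0.2]
opening: 0.999
finger_force: 0.0
```

Request:
{"method": "step_arm", "body": {
  "increments": [
    [[0,0,0],[0,0,0]],
    [[0,0,0],[0,0,0]],
    [[0,0,0],[0,0,0]],
    [[0,0,0],[0,0,0]],
    [[0,0,0],[0,0,0]],
    [[0,0,0],[0,0,0]],
    [[0,0,0],[0,0,0]],
    [[0,0,0],[0,0,0]],
    [[0,0,0],[0,0,0]],
    [[0,0,0],[0,0,0]]
  ],
  "fingers": 0,
  "grip_force": 30
}}

```text
clock: 5.15
tool_pos: [0.4672, -0.2526, 0.1854]
eef_rot: [0.136, 0.991, -0.0, -0.0]
contact_force: [0.5, -0.3, 1.0]
opening: 0.195
finger_force: 30.0
```

Request:
{"method": "step_arm", "body": {
  "increments": [
    [[0,0,1],[0,0,0]],
    [[0,0,2],[0,0,0]],
    [[0,0,3],[0,0,0]],
    [[0,0,3],[0,0,0]],
    [[0,0,3],[0,0,0]],
    [[0,0,2],[0,0,0]],
    [[0,1,0],[0,0,0]],
    [[1,3,0],[0,0,0]],
    [[1,4,0],[0,0,0]],
    [[1,4,0],[0,0,0]]
  ]
}}

```text
clock: 6.15
tool_pos: [0.4964, -0.1305, 0.3243]
eef_rot: [0.136, 0.991, 0.0, -0.001]
contact_force: [0.8, 0.4, -1.4]
opening: 0.188
finger_force: 30.0
```

Request:
{"method": "step_arm", "body": {
  "increments": [
    [[1,4,0],[0,0,0]],
    [[1,4,0],[0,0,0]],
    [[1,4,0],[0,0,0]],
    [[0.6,3,0],[0,0,0]],
    [[0,2,0],[0,0,0]],
    [[0,1,0],[0,0,0]],
    [[0,0,0],[0,0,0]],
    [[0,0,0],[0,0,0]],
    [[0,0,0],[0,0,0]],
    [[0,0,0],[0,0,0]]
  ]
}}

```text
clock: 7.15
tool_pos: [0.5332, 0.046, 0.3253]
eef_rot: [0.137, 0.991, -0.0, 0.0]
contact_force: [0.5, 0.1, -1.6]
opening: 0.191
finger_force: 30.0
```

```bash
python3 - <<'E'
from h import *
s=r.get_state(); print(s['tool_pos'].round(4),s['q'].round(2),s['contact_force'].round(2),s['opening'])
snap('wrist','w2');snap('scene','s2')
a=cv2.imread('pics/w2.png'); b=cv2.imread('pics/s2.png')
cv2.imwrite('pics/c2.png',np.vstack([np.hstack([cv2.resize(a,(400,300)),cv2.resize(b,(400,300))]),cv2.resize(b[140:350,130:410],(800,300)) ]) )
E
```

```text
[0.5332 0.046  0.3253] [-0.08  0.47 -0.14  1.72  0.08  0.96  1.04] [ 0.5   0.07 -1.58] 0.19102096622863524
```

View pics/c2.png

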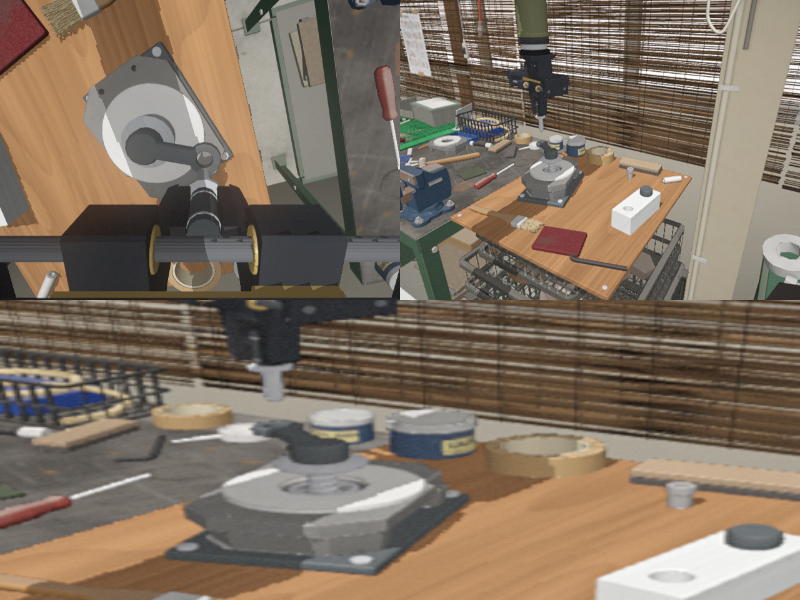

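The wrist view (left) shows the shank above the eyelet: the foot at about (325,275) full-scale and the eyelet at (330,248). The scene view shows the handle vertical in the fingers. Next I'll measure the relative offset from the wrist cloud.

```bash
cat > off.py <<'E'
from h import *
def cf(q,R,g):
    f=lambda a:np.hypot(q[:,0]-a[0],q[:,1]-a[1])-R
    return least_squares(f,g,loss='soft_l1',f_scale=.001).x
def wr(f,tcp,hole=None):
    P,m,p=cloud(f); Z=P[...,2]; foot=tcp[2]-.0505
    D=np.hypot(P[...,0]-tcp[0],P[...,1]-tcp[1])
    for a,b,R in((.004,.02,.006),(.02,.037,.006),(.002,.037,.006),(.0405,.0445,.0135)):
        q=P[m&(D<.025)&(Z>foot+a)&(Z<foot+b)]
        if len(q)>10: print('cyl',a,len(q),cf(q,R,[tcp[0]+.004,tcp[1]]).round(4),circ(q).round(4))
    return P,m,p,Z,D
E
python3 - <<'E'
from off import *
s=r.get_state()['tool_pos']
P,m,p,Z,D=wr('w2',s)
a=(m&(Z>.238)&(Z<.252)&(np.hypot(P[...,0]-.5335,P[...,1]-.048)<.09)).astype(np.uint8)
z=np.load('w2.npz');k,cx,cy=z['k']
cs,_=cv2.findContours(a,cv2.RETR_CCOMP,cv2.CHAIN_APPROX_NONE)
for c in cs:
    if len(c)<25: continue
    c=c[:,0].astype(float); d=np.c_[(c[:,0]-cx)/k,(c[:,1]-cy)/k,np.ones(len(c))]@z['R']; o=-z['R'].T@z['t']; q=o+d*((.245-o[2])/d[:,2])[:,None]
    print(len(q),c.mean(0),circ(q).round(4))
    h=q[np.hypot(q[:,0]-.507,q[:,1]+.006)<.024]; e=q[(q[:,:2]-[.507,-.006])@[.44,.9]>.058]
    if len(q)>60: print('hub',circ(h).round(4),'eye',circ(e).round(4),len(e))
b=a[:]; print(Z[m&(a>0)].mean())
E
```

```text
cyl 0.004 256 [0.5346 0.0457] [0.5345 0.0458 0.0059]
cyl 0.02 34 [0.5345 0.0458] [0.5344 0.0458 0.0058]
cyl 0.002 294 [0.5346 0.0457] [0.5345 0.0458 0.0059]
cyl 0.0405 343 [0.5356 0.0455] [0.5306 0.047  0.0089]
360 [276.325      243.46388889] [0.5179 0.0192 0.0299]
hub [ 0.5059 -0.0046  0.0172] eye [0.5315 0.05   0.0134] 75
71 [327.12676056 253.47887324] [0.5317 0.0475 0.0076]h.py:11: RuntimeWarning: Mean of empty slice.
  return least_squares(f,[*q.mean(0)[:2],.015],loss='soft_l1',f_scale=.001).x
  ret = um.true_divide(
Traceback (most recent call last):
  File "h.py", line 11, in circ
    return least_squares(f,[*q.mean(0)[:2],.015],loss='soft_l1',f_scale=.001).x
           ~~~~~~~~~~~~~^^^^^^^^^^^^^^^^^^^^^^^^^^^^^^^^^^^^^^^^^^^^^^^^^^^^^
ValueError: Initial guess is outside of provided bounds
```

Request:
{"method": "step_arm", "body": {
  "increments": [
    [[-0.25,0.25,0],[0,0,0]],
    [[0,0,-0.5],[0,0,0]],
    [[0,0,-0.8],[0,0,0]],
    [[0,0,-0.5],[0,0,0]],
    [[0,0,0],[0,0,0]],
    [[0,0,0],[0,0,0]],
    [[0,0,0],[0,0,0]],
    [[0,0,0],[0,0,0]],
    [[0,0,0],[0,0,0]],
    [[0,0,0],[0,0,0]]
  ]
}}

```text
clock: 8.25
tool_pos: [0.5308, 0.05, 0.3075]
eef_rot: [0.136, 0.991, 0.0, 0.0]
contact_force: [0.2, -0.1, -0.5]
opening: 0.192
finger_force: 30.0
```

```bash
cat >> off.py <<'E'
def eye(f,h=.245,g=(.533,.048)):
    P,m,p=cloud(f); Z=P[...,2]; z=np.load(f+'.npz');k,cx,cy=z['k']
    a=(m&(abs(Z-h)<.006)&(np.hypot(P[...,0]-g[0],P[...,1]-g[1])<.1)).astype(np.uint8)
    cs,_=cv2.findContours(a,cv2.RETR_CCOMP,cv2.CHAIN_APPROX_NONE)
    for c in cs:
        if len(c)<25: continue
        c=c[:,0].astype(float); d=np.c_[(c[:,0]-cx)/k,(c[:,1]-cy)/k,np.ones(len(c))]@z['R']; o=-z['R'].T@z['t']; q=o+d*((h-o[2])/d[:,2])[:,None]
        e=q[abs(np.hypot(q[:,0]-g[0],q[:,1]-g[1])-.016)<.0045]; i=q[abs(np.hypot(q[:,0]-g[0],q[:,1]-g[1])-.008)<.004]
        for n,w,R in(('outer',e,.016),('hole',i,.008)):
            if len(w)>12: print(n,len(w),c.mean(0).round(),cf(w,R,list(g)).round(4))
E
python3 - <<'E'
from off import *
s=r.get_state()['tool_pos']; print(s)
snap('wrist','w3'); wr('w3',s); eye('w3'); print('w2:'); eye('w2')
a=cv2.imread('pics/w3.png'); cv2.imwrite('pics/c3.png',cv2.resize(a[170:370,220:440],(660,600)))
E
```

```text
[0.53078732 0.05002741 0.30748342]
cyl 0.004 255 [0.5322 0.0498] [0.532  0.0498 0.0058]
cyl 0.02 30 [0.5321 0.0496] [0.5324 0.0495 0.0063]
cyl 0.002 293 [0.5322 0.0498] [0.532  0.0498 0.0058]
cyl 0.0405 299 [0.533  0.0495] [0.5281 0.0508 0.009 ]
outer 120 [273. 258.] [0.5316 0.0469]
hole 73 [273. 258.] [0.5326 0.0476]
w2:
outer 120 [276. 244.] [0.5318 0.0468]
hole 17 [276. 244.] [0.5342 0.0468]
hole 72 [327. 254.] [0.5318 0.0475]
```

View pics/c3.png

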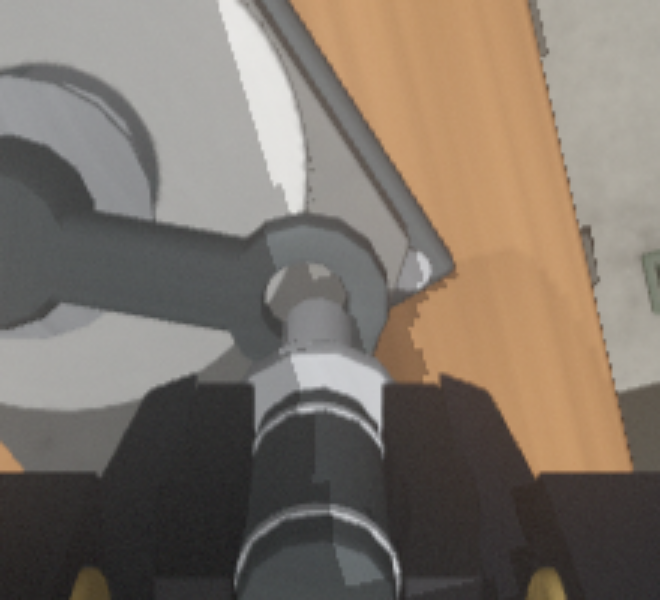

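The crop shows the foot about 13 px (2.4 mm) to the +y side of the hole centre (307,300), which agrees with the cloud. I'll shift y by -2.4 mm and lower into the hole.

Request:
{"method": "step_arm", "body": {
  "increments": [
    [[0,-0.24,0],[0,0,0]],
    [[0,0,0],[0,0,0]],
    [[0,0,-0.3],[0,0,0]],
    [[0,0,-0.3],[0,0,0]],
    [[0,0,-0.3],[0,0,0]],
    [[0,0,-0.3],[0,0,0]],
    [[0,0,-0.3],[0,0,0]],
    [[0,0,-0.2],[0,0,0]],
    [[0,0,0],[0,0,0]],
    [[0,0,0],[0,0,0]]
  ]
}}

```text
clock: 9.3
tool_pos: [0.5307, 0.0476, 0.2904]
eef_rot: [0.136, 0.991, 0.0, -0.0]
contact_force: [0.9, 0.2, -1.8]
opening: 0.194
finger_force: 30.0
```

```bash
python3 - <<'E'
from off import *
S=r.get_state(); s=S['tool_pos']; print(s,S['contact_force'],S['moment'])
snap('wrist','w4'); P,m,p,Z,D=wr('w4',s); eye('w4')
a=cv2.imread('pics/w4.png'); cv2.imwrite('pics/c4.png',cv2.resize(a[170:370,220:440],(660,600)))
E
```

```text
[0.53071877 0.04762344 0.29035439] [ 0.93244041  0.15108471 -1.77139287] [-0.0092967  -0.03164434  0.01086524]
cyl 0.004 1337 [0.5268 0.0425] [0.5433 0.0399 0.0206]
cyl 0.02 33 [0.5321 0.0474] [0.5326 0.0472 0.0064]
cyl 0.002 2215 [0.5263 0.0428] [0.5384 0.042  0.0172]
cyl 0.0405 279 [0.5331 0.0474] [0.5282 0.0486 0.0091]
hole 57 [325. 274.] [0.5355 0.0466]
outer 114 [270. 266.] [0.5316 0.0469]
hole 69 [270. 266.] [0.5324 0.0474]
```

View pics/c4.png

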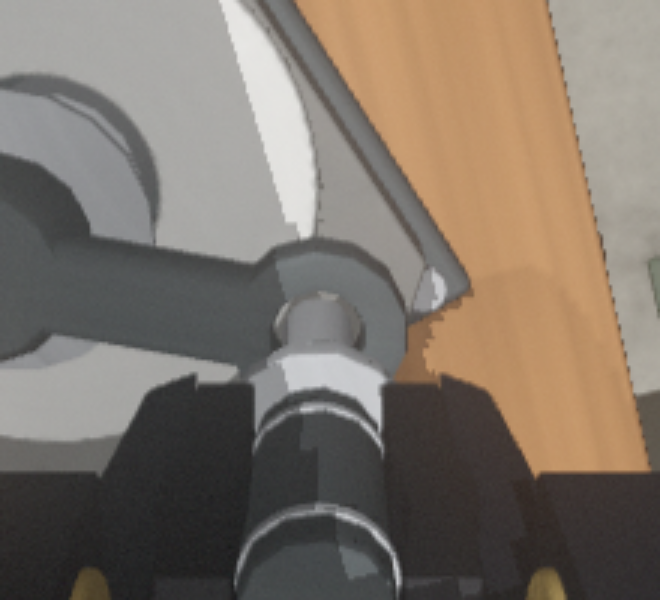

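The shank has entered the hole with almost no force. I'll lower it fully and prepare the arc increments.

Request:
{"method": "step_arm", "body": {
  "increments": [
    [[0,0,-0.4],[0,0,0]],
    [[0,0,-0.4],[0,0,0]],
    [[0,0,-0.4],[0,0,0]],
    [[0,0,-0.4],[0,0,0]],
    [[0,0,-0.4],[0,0,0]],
    [[0,0,-0.4],[0,0,0]],
    [[0,0,-0.4],[0,0,0]],
    [[0,0,-0.3],[0,0,0]],
    [[0,0,0],[0,0,0]],
    [[0,0,0],[0,0,0]]
  ],
  "grip_force": 45
}}

```text
clock: 10.35
tool_pos: [0.5308, 0.0476, 0.2594]
eef_rot: [0.136, 0.991, 0.0, 0.0]
contact_force: [0.0, 0.4, -1.1]
opening: 0.188
finger_force: 45.0
```

```bash
cat > arc.py <<'E'
import sys, json, numpy as np
# commanded xy (cm) -> arc rows: python3 arc.py x0 y0 az0 step n
def rows(x,y,az,st,n=10,hx=50.42,hy=-.6,R=6.0):
    out=[]
    for i in range(n):
        az+=st; dx=round(hx+R*np.cos(np.radians(az))-x,2); dy=round(hy+R*np.sin(np.radians(az))-y,2); x+=dx;y+=dy
        out.append([[float(dx),float(dy),0],[0,0,0]])
    print(json.dumps(out)); print(round(x,2),round(y,2),az)
a=list(map(float,sys.argv[1:])); rows(a[0],a[1],a[2],a[3],int(a[4]) if len(a)>4 else 10,*a[5:])
E
cat > ck.py <<'E'
import sys; from off import *
def fit_hub(P,m,Z,lo,hi):
    pass
f=sys.argv[1]; S=r.get_state(); print(S['clock'],S['tool_pos'].round(4),S['contact_force'].round(1),S['moment'].round(2),S['opening'].round(3))
snap('wrist',f); P,m,p=cloud(f); D=np.hypot(P[...,0]-.506,P[...,1]+.005); z=P[...,2][m&(D<.012)&(P[...,2]<.26)]; print('hub z',len(z),np.median(z).round(4),z.mean().round(4))
E
python3 ck.py w5; python3 arc.py 53.07 4.76 63.65 3.5; python3 arc.py 53.07 4.76 63.65 3.5 >/dev/null
```

```text
[[[-0.32, 0.17, 0], [0, 0, 0]], [[-0.34, 0.13, 0], [0, 0, 0]], [[-0.35, 0.11, 0], [0, 0, 0]], [[-0.36, 0.09, 0], [0, 0, 0]], [[-0.36, 0.07, 0], [0, 0, 0]], [[-0.36, 0.04, 0], [0, 0, 0]], [[-0.37, 0.03, 0], [0, 0, 0]], [[-0.36, -0.0, 0], [0, 0, 0]], [[-0.37, -0.02, 0], [0, 0, 0]], [[-0.36, -0.05, 0], [0, 0, 0]]]
49.52 5.33 98.65Traceback (most recent call last):
  File "ck.py", line 4, in <module>
    f=sys.argv[1]; S=r.get_state(); print(S['clock'],S['tool_pos'].round(4),S['contact_force'].round(1),S['moment'].round(2),S['opening'].round(3))
                                                                                                                             ^^^^^^^^^^^^^^^^^^
AttributeError: 'float' object has no attribute 'round'
```

```bash
sed -i "s/,S\['opening'\].round(3)//" ck.py; python3 ck.py w5; python3 arc.py 53.07 4.76 63.65 2.5;python3 arc.py 53.07 4.76 63.65 2.5 | tail -1 | xargs -I{} sh -c 'python3 arc.py {} 1.5'
```

```text
10.35 [0.5308 0.0476 0.2594] [ 0.   0.4 -1.1] [ 0.    0.01 -0.02]
hub z 2218 0.2441 0.2441
[[[-0.22, 0.13, 0], [0, 0, 0]], [[-0.25, 0.1, 0], [0, 0, 0]], [[-0.24, 0.09, 0], [0, 0, 0]], [[-0.25, 0.08, 0], [0, 0, 0]], [[-0.25, 0.07, 0], [0, 0, 0]], [[-0.26, 0.05, 0], [0, 0, 0]], [[-0.26, 0.05, 0], [0, 0, 0]], [[-0.26, 0.03, 0], [0, 0, 0]], [[-0.26, 0.03, 0], [0, 0, 0]], [[-0.26, 0.01, 0], [0, 0, 0]]]
50.56 5.4 88.65
[[[-0.16, -0.0, 0], [0, 0, 0]], [[-0.15, -0.0, 0], [0, 0, 0]], [[-0.16, -0.01, 0], [0, 0, 0]], [[-0.16, -0.01, 0], [0, 0, 0]], [[-0.15, -0.01, 0], [0, 0, 0]], [[-0.16, -0.02, 0], [0, 0, 0]], [[-0.15, -0.03, 0], [0, 0, 0]], [[-0.16, -0.02, 0], [0, 0, 0]], [[-0.15, -0.03, 0], [0, 0, 0]], [[-0.16, -0.04, 0], [0, 0, 0]]]
49.0 5.23 103.65
```

Request:
{"method": "step_arm", "body": {
  "increments": [
    [[-0.22,0.13,0],[0,0,0]],
    [[-0.25,0.1,0],[0,0,0]],
    [[-0.24,0.09,0],[0,0,0]],
    [[-0.25,0.08,0],[0,0,0]],
    [[-0.25,0.07,0],[0,0,0]],
    [[-0.26,0.05,0],[0,0,0]],
    [[-0.26,0.05,0],[0,0,0]],
    [[-0.26,0.03,0],[0,0,0]],
    [[-0.26,0.03,0],[0,0,0]],
    [[-0.26,0.01,0],[0,0,0]]
  ]
}}

```text
clock: 11.4
tool_pos: [0.5055, 0.0542, 0.2594]
eef_rot: [0.136, 0.991, 0.0, 0.0]
contact_force: [0.8, -0.8, 0.1]
opening: 0.192
finger_force: 45.0
```

```bash
sed -i '/def fit_hub/,/pass/d' ck.py; cat >> ck.py <<'E'
h=np.median(z); A=m&(abs(P[...,2]-h)<.005); d=np.hypot(P[...,0]-.506,P[...,1]+.005)
q=P[A&(d>.022)&(d<.038)]
if len(q)>20: print('arm az',np.degrees(np.arctan2(*(q.mean(0)[:2]-[.506,-.005])[::-1])).round(1),len(q))
E
python3 ck.py w6
```

```text
11.4 [0.5055 0.0542 0.2594] [ 0.8 -0.8  0.1] [-0.15 -0.33  0.04]
hub z 561 0.2444 0.2334
arm az 99.7 459
```

Request:
{"method": "step_arm", "body": {
  "increments": [
    [[-0.16,0,0],[0,0,0]],
    [[-0.15,0,0],[0,0,0]],
    [[-0.16,-0.01,0],[0,0,0]],
    [[-0.16,-0.01,0],[0,0,0]],
    [[-0.15,-0.01,0],[0,0,0]],
    [[-0.16,-0.02,0],[0,0,0]],
    [[-0.15,-0.03,0],[0,0,0]],
    [[-0.16,-0.02,0],[0,0,0]],
    [[-0.15,-0.03,0],[0,0,0]],
    [[-0.16,-0.04,0],[0,0,0]]
  ]
}}

```text
clock: 12.45
tool_pos: [0.4899, 0.0523, 0.2593]
eef_rot: [0.136, 0.991, 0.0, -0.0]
contact_force: [2.6, -0.3, -0.7]
opening: 0.194
finger_force: 45.0
```

```bash
python3 ck.py w7; python3 - <<'E'
from off import *
snap('scene','s7')
for f in('scene0','s7'):
    P,m,p=cloud(f); Z=P[...,2]; D=np.hypot(P[...,0]-.507,P[...,1]+.006)
    z=Z[m&(D<.012)&(Z>.22)&(Z<.256)]; print(f,len(z),np.median(z) if len(z) else 0)
a=cv2.imread('pics/w7.png'); b=cv2.imread('pics/s7.png')
cv2.imwrite('pics/c7.png',np.hstack([cv2.resize(a,(400,300)),cv2.resize(b[130:330,160:400],(400,300))]))
E
python3 arc.py 49.0 5.23 103.65 1.5
```

```text
12.45 [0.4899 0.0523 0.2593] [ 2.6 -0.3 -0.7] [-0.18 -0.33 -0.  ]
hub z 180 0.1766 0.1769
scene0 71 0.24483886877431096
s7 66 0.2456864644745645
[[[-0.15, -0.04, 0], [0, 0, 0]], [[-0.15, -0.04, 0], [0, 0, 0]], [[-0.15, -0.05, 0], [0, 0, 0]], [[-0.15, -0.05, 0], [0, 0, 0]], [[-0.14, -0.05, 0], [0, 0, 0]], [[-0.15, -0.06, 0], [0, 0, 0]], [[-0.14, -0.07, 0], [0, 0, 0]], [[-0.15, -0.06, 0], [0, 0, 0]], [[-0.14, -0.07, 0], [0, 0, 0]], [[-0.14, -0.07, 0], [0, 0, 0]]]
47.54 4.67 118.65
```

View pics/c7.png

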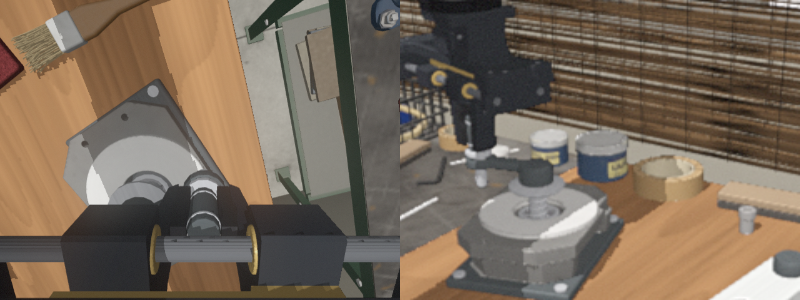

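The scene view (right) shows the handle in the eyelet and the arm turned with it. The hub top is clearly visible at height 0.245, so it has not dropped yet, and I can use the scene camera for sink checks.

Request:
{"method": "step_arm", "body": {
  "increments": [
    [[-0.15,-0.04,0],[0,0,0]],
    [[-0.15,-0.04,0],[0,0,0]],
    [[-0.15,-0.05,0],[0,0,0]],
    [[-0.15,-0.05,0],[0,0,0]],
    [[-0.14,-0.05,0],[0,0,0]],
    [[-0.15,-0.06,0],[0,0,0]],
    [[-0.14,-0.07,0],[0,0,0]],
    [[-0.15,-0.06,0],[0,0,0]],
    [[-0.14,-0.07,0],[0,0,0]],
    [[-0.14,-0.07,0],[0,0,0]]
  ]
}}

```text
clock: 13.55
tool_pos: [0.4758, 0.0467, 0.2595]
eef_rot: [0.136, 0.991, 0.0, 0.0]
contact_force: [1.4, -1.0, -0.7]
opening: 0.187
finger_force: 45.0
```

```bash
cat > hz.py <<'E'
import sys; from off import *
f=sys.argv[1]; S=r.get_state(); print(S['clock'],S['tool_pos'].round(4),S['contact_force'].round(1),S['moment'].round(2))
snap('scene',f); P,m,p=cloud(f); Z=P[...,2]; D=np.hypot(P[...,0]-.507,P[...,1]+.006)
z=Z[m&(D<.012)&(Z>.224)&(Z<.256)]; print('hub z',len(z),np.median(z).round(4))
h=np.median(z); q=P[m&(abs(Z-h)<.004)&(D>.02)&(D<.05)&(p.mean(-1)<110)]
if len(q)>5: print('arm az',np.degrees(np.arctan2(*(np.median(q,0)[:2]-[.507,-.006])[::-1])).round(1),len(q))
E
python3 hz.py s8; python3 arc.py 47.54 4.67 118.65 1.5
```

```text
13.55 [0.4758 0.0467 0.2595] [ 1.4 -1.  -0.7] [ 0.01 -0.44 -0.07]
hub z 69 0.238
arm az 124.1 112
[[[-0.13, -0.08, 0], [0, 0, 0]], [[-0.14, -0.08, 0], [0, 0, 0]], [[-0.13, -0.09, 0], [0, 0, 0]], [[-0.13, -0.08, 0], [0, 0, 0]], [[-0.13, -0.1, 0], [0, 0, 0]], [[-0.13, -0.09, 0], [0, 0, 0]], [[-0.12, -0.1, 0], [0, 0, 0]], [[-0.12, -0.1, 0], [0, 0, 0]], [[-0.12, -0.1, 0], [0, 0, 0]], [[-0.11, -0.11, 0], [0, 0, 0]]]
46.28 3.74 133.65
```

The hub top fell from 0.2457 to 0.238, so the screw has dropped into the thread, with the arm azimuth somewhere between 102° and 117°. Next is one full forward turn (clockwise, azimuth decreasing), lowering the handle 8 mm as it goes.

```bash
set -- 47.54 4.67 118.65; for i in 1 2 3 4 5 6 7 8 9; do o=$(python3 arc.py $1 $2 $3 -4); echo "$o"; set -- $(echo "$o"|tail -1); done
```

```text
[[[0.38, 0.18, 0], [0, 0, 0]], [[0.38, 0.16, 0], [0, 0, 0]], [[0.4, 0.14, 0], [0, 0, 0]], [[0.41, 0.1, 0], [0, 0, 0]], [[0.41, 0.08, 0], [0, 0, 0]], [[0.41, 0.05, 0], [0, 0, 0]], [[0.42, 0.02, 0], [0, 0, 0]], [[0.42, -0.01, 0], [0, 0, 0]], [[0.42, -0.04, 0], [0, 0, 0]], [[0.41, -0.07, 0], [0, 0, 0]]]
51.6 5.28 78.65
[[[0.41, -0.09, 0], [0, 0, 0]], [[0.4, -0.13, 0], [0, 0, 0]], [[0.39, -0.15, 0], [0, 0, 0]], [[0.38, -0.18, 0], [0, 0, 0]], [[0.36, -0.21, 0], [0, 0, 0]], [[0.35, -0.23, 0], [0, 0, 0]], [[0.33, -0.25, 0], [0, 0, 0]], [[0.32, -0.28, 0], [0, 0, 0]], [[0.29, -0.29, 0], [0, 0, 0]], [[0.28, -0.32, 0], [0, 0, 0]]]
55.11 3.15 38.650000000000006
[[[0.25, -0.34, 0], [0, 0, 0]], [[0.22, -0.35, 0], [0, 0, 0]], [[0.2, -0.37, 0], [0, 0, 0]], [[0.18, -0.38, 0], [0, 0, 0]], [[0.14, -0.39, 0], [0, 0, 0]], [[0.12, -0.4, 0], [0, 0, 0]], [[0.1, -0.41, 0], [0, 0, 0]], [[0.06, -0.42, 0], [0, 0, 0]], [[0.03, -0.41, 0], [0, 0, 0]], [[0.01, -0.42, 0], [0, 0, 0]]]
56.42 -0.74 -1.3499999999999943
[[[-0.03, -0.42, 0], [0, 0, 0]], [[-0.05, -0.41, 0], [0, 0, 0]], [[-0.08, -0.42, 0], [0, 0, 0]], [[-0.
[... 1190 characters left out ...]
0, 0]], [[-0.14, 0.39, 0], [0, 0, 0]]]
44.74 -2.52 -161.35
[[[-0.12, 0.4, 0], [0, 0, 0]], [[-0.1, 0.41, 0], [0, 0, 0]], [[-0.06, 0.42, 0], [0, 0, 0]], [[-0.03, 0.41, 0], [0, 0, 0]], [[-0.01, 0.42, 0], [0, 0, 0]], [[0.03, 0.42, 0], [0, 0, 0]], [[0.05, 0.41, 0], [0, 0, 0]], [[0.08, 0.42, 0], [0, 0, 0]], [[0.11, 0.4, 0], [0, 0, 0]], [[0.14, 0.39, 0], [0, 0, 0]]]
44.83 1.58 -201.35
[[[0.17, 0.39, 0], [0, 0, 0]], [[0.19, 0.37, 0], [0, 0, 0]], [[0.22, 0.36, 0], [0, 0, 0]], [[0.24, 0.34, 0], [0, 0, 0]], [[0.27, 0.32, 0], [0, 0, 0]], [[0.28, 0.31, 0], [0, 0, 0]], [[0.31, 0.28, 0], [0, 0, 0]], [[0.33, 0.26, 0], [0, 0, 0]], [[0.34, 0.24, 0], [0, 0, 0]], [[0.36, 0.22, 0], [0, 0, 0]]]
47.54 4.67 -241.35
```

Request:
{"method": "step_arm", "body": {
  "increments": [
    [[0.38,0.18,-0.08],[0,0,0]],
    [[0.38,0.16,-0.08],[0,0,0]],
    [[0.4,0.14,-0.08],[0,0,0]],
    [[0.41,0.1,-0.08],[0,0,0]],
    [[0.41,0.08,-0.08],[0,0,0]],
    [[0.41,0.05,-0.08],[0,0,0]],
    [[0.42,0.02,-0.08],[0,0,0]],
    [[0.42,-0.01,-0.08],[0,0,0]],
    [[0.42,-0.04,-0.08],[0,0,0]],
    [[0.41,-0.07,-0.08],[0,0,0]]
  ]
}}

```text
clock: 14.6
tool_pos: [0.5163, 0.053, 0.2513]
eef_rot: [0.136, 0.991, 0.0, -0.0]
contact_force: [-1.1, -0.5, -0.0]
opening: 0.191
finger_force: 45.0
```

```bash
python3 hz.py s9
```

```text
14.6 [0.5163 0.053  0.2513] [-1.1 -0.5 -0. ] [-0.02  0.39 -0.01]
hub z 68 0.2374
arm az 88.6 94
```

Request:
{"method": "step_arm", "body": {
  "increments": [
    [[0.41,-0.09,0],[0,0,0]],
    [[0.4,-0.13,0],[0,0,0]],
    [[0.39,-0.15,0],[0,0,0]],
    [[0.38,-0.18,0],[0,0,0]],
    [[0.36,-0.21,0],[0,0,0]],
    [[0.35,-0.23,0],[0,0,0]],
    [[0.33,-0.25,0],[0,0,0]],
    [[0.32,-0.28,0],[0,0,0]],
    [[0.29,-0.29,0],[0,0,0]],
    [[0.28,-0.32,0],[0,0,0]]
  ]
}}

```text
clock: 15.65
tool_pos: [0.5514, 0.0314, 0.2514]
eef_rot: [0.136, 0.991, 0.0, 0.0]
contact_force: [-0.9, 0.9, -1.5]
opening: 0.192
finger_force: 45.0
```

Request:
{"method": "step_arm", "body": {
  "increments": [
    [[0.25,-0.34,0],[0,0,0]],
    [[0.22,-0.35,0],[0,0,0]],
    [[0.2,-0.37,0],[0,0,0]],
    [[0.18,-0.38,0],[0,0,0]],
    [[0.14,-0.39,0],[0,0,0]],
    [[0.12,-0.4,0],[0,0,0]],
    [[0.1,-0.41,0],[0,0,0]],
    [[0.06,-0.42,0],[0,0,0]],
    [[0.03,-0.41,0],[0,0,0]],
    [[0.01,-0.42,0],[0,0,0]]
  ]
}}

```text
clock: 16.65
tool_pos: [0.5645, -0.0077, 0.2515]
eef_rot: [0.136, 0.991, 0.0, 0.0]
contact_force: [0.5, 1.0, -1.8]
opening: 0.189
finger_force: 45.0
```

```bash
python3 hz.py s10
```

```text
16.65 [ 0.5645 -0.0077  0.2515] [ 0.5  1.  -1.8] [ 0.34 -0.09 -0.02]
hub z 69 0.2355
arm az -8.2 91
```

Good: the screw is sinking as expected and the forces are small. Continuing.

Request:
{"method": "step_arm", "body": {
  "increments": [
    [[-0.03,-0.42,0],[0,0,0]],
    [[-0.05,-0.41,0],[0,0,0]],
    [[-0.08,-0.42,0],[0,0,0]],
    [[-0.11,-0.4,0],[0,0,0]],
    [[-0.14,-0.39,0],[0,0,0]],
    [[-0.17,-0.39,0],[0,0,0]],
    [[-0.19,-0.37,0],[0,0,0]],
    [[-0.22,-0.36,0],[0,0,0]],
    [[-0.24,-0.34,0],[0,0,0]],
    [[-0.27,-0.32,0],[0,0,0]]
  ]
}}

```text
clock: 17.7
tool_pos: [0.5491, -0.046, 0.2514]
eef_rot: [0.136, 0.991, 0.0, 0.0]
contact_force: [1.3, 1.5, -1.1]
opening: 0.189
finger_force: 45.0
```

Request:
{"method": "step_arm", "body": {
  "increments": [
    [[-0.28,-0.31,0],[0,0,0]],
    [[-0.31,-0.28,0],[0,0,0]],
    [[-0.33,-0.26,0],[0,0,0]],
    [[-0.34,-0.24,0],[0,0,0]],
    [[-0.36,-0.22,0],[0,0,0]],
    [[-0.38,-0.18,0],[0,0,0]],
    [[-0.38,-0.16,0],[0,0,0]],
    [[-0.4,-0.14,0],[0,0,0]],
    [[-0.41,-0.1,0],[0,0,0]],
    [[-0.41,-0.08,0],[0,0,0]]
  ]
}}

```text
clock: 18.7
tool_pos: [0.5129, -0.0653, 0.2514]
eef_rot: [0.136, 0.991, 0.0, 0.0]
contact_force: [0.9, 0.4, -2.2]
opening: 0.188
finger_force: 45.0
```

```bash
python3 hz.py s11
```

```text
18.7 [ 0.5129 -0.0653  0.2514] [ 0.9  0.4 -2.2] [ 0.04 -0.38 -0.  ]
hub z 67 0.2337
arm az -89.9 105
```

Request:
{"method": "step_arm", "body": {
  "increments": [
    [[-0.41,-0.05,0],[0,0,0]],
    [[-0.42,-0.02,0],[0,0,0]],
    [[-0.42,0.01,0],[0,0,0]],
    [[-0.42,0.04,0],[0,0,0]],
    [[-0.41,0.07,0],[0,0,0]],
    [[-0.41,0.09,0],[0,0,0]],
    [[-0.4,0.13,0],[0,0,0]],
    [[-0.39,0.15,0],[0,0,0]],
    [[-0.38,0.18,0],[0,0,0]],
    [[-0.36,0.21,0],[0,0,0]]
  ]
}}

```text
clock: 19.75
tool_pos: [0.4727, -0.0571, 0.2514]
eef_rot: [0.136, 0.991, -0.0, 0.0]
contact_force: [2.2, 0.2, -2.6]
opening: 0.188
finger_force: 45.0
```

Request:
{"method": "step_arm", "body": {
  "increments": [
    [[-0.35,0.23,0],[0,0,0]],
    [[-0.33,0.25,0],[0,0,0]],
    [[-0.32,0.28,0],[0,0,0]],
    [[-0.29,0.29,0],[0,0,0]],
    [[-0.28,0.32,0],[0,0,0]],
    [[-0.25,0.34,0],[0,0,0]],
    [[-0.22,0.35,0],[0,0,0]],
    [[-0.2,0.37,0],[0,0,0]],
    [[-0.18,0.38,0],[0,0,0]],
    [[-0.14,0.39,0],[0,0,0]]
  ]
}}

```text
clock: 20.75
tool_pos: [0.4473, -0.0249, 0.2514]
eef_rot: [0.136, 0.991, 0.0, 0.0]
contact_force: [1.9, -1.2, -1.3]
opening: 0.188
finger_force: 45.0
```

Request:
{"method": "step_arm", "body": {
  "increments": [
    [[-0.12,0.4,0],[0,0,0]],
    [[-0.1,0.41,0],[0,0,0]],
    [[-0.06,0.42,0],[0,0,0]],
    [[-0.03,0.41,0],[0,0,0]],
    [[-0.01,0.42,0],[0,0,0]],
    [[0.03,0.42,0],[0,0,0]],
    [[0.05,0.41,0],[0,0,0]],
    [[0.08,0.42,0],[0,0,0]],
    [[0.11,0.4,0],[0,0,0]],
    [[0.14,0.39,0],[0,0,0]]
  ]
}}

```text
clock: 21.75
tool_pos: [0.4483, 0.0159, 0.2513]
eef_rot: [0.136, 0.991, -0.0, -0.0]
contact_force: [1.1, -2.2, -2.2]
opening: 0.191
finger_force: 45.0
```

```bash
python3 hz.py s12; python3 arc.py 47.54 4.67 118.65 -1.865
```

```text
21.75 [0.4483 0.0159 0.2513] [ 1.1 -2.2 -2.2] [-0.53 -0.46 -0.03]
hub z 67 0.2311
arm az 169.1 117
[[[0.18, 0.09, 0], [0, 0, 0]], [[0.17, 0.08, 0], [0, 0, 0]], [[0.18, 0.08, 0], [0, 0, 0]], [[0.18, 0.07, 0], [0, 0, 0]], [[0.18, 0.07, 0], [0, 0, 0]], [[0.19, 0.06, 0], [0, 0, 0]], [[0.19, 0.06, 0], [0, 0, 0]], [[0.19, 0.05, 0], [0, 0, 0]], [[0.19, 0.04, 0], [0, 0, 0]], [[0.19, 0.04, 0], [0, 0, 0]]]
49.38 5.31 100.00000000000006
```

Request:
{"method": "step_arm", "body": {
  "increments": [
    [[0.17,0.39,0],[0,0,0]],
    [[0.19,0.37,0],[0,0,0]],
    [[0.22,0.36,0],[0,0,0]],
    [[0.24,0.34,0],[0,0,0]],
    [[0.27,0.32,0],[0,0,0]],
    [[0.28,0.31,0],[0,0,0]],
    [[0.31,0.28,0],[0,0,0]],
    [[0.33,0.26,0],[0,0,0]],
    [[0.34,0.24,0],[0,0,0]],
    [[0.36,0.22,0],[0,0,0]]
  ]
}}

```text
clock: 22.8
tool_pos: [0.4753, 0.0468, 0.2512]
eef_rot: [0.136, 0.991, -0.0, -0.0]
contact_force: [-0.4, -3.1, -1.3]
opening: 0.188
finger_force: 45.0
```

Request:
{"method": "step_arm", "body": {
  "increments": [
    [[0.18,0.09,0],[0,0,0]],
    [[0.17,0.08,0],[0,0,0]],
    [[0.18,0.08,0],[0,0,0]],
    [[0.18,0.07,0],[0,0,0]],
    [[0.18,0.07,0],[0,0,0]],
    [[0.19,0.06,0],[0,0,0]],
    [[0.19,0.06,0],[0,0,0]],
    [[0.19,0.05,0],[0,0,0]],
    [[0.19,0.04,0],[0,0,0]],
    [[0.19,0.04,0],[0,0,0]]
  ]
}}

```text
clock: 23.8
tool_pos: [0.4939, 0.0532, 0.2513]
eef_rot: [0.136, 0.991, 0.0, -0.0]
contact_force: [-1.1, -2.4, -2.0]
opening: 0.193
finger_force: 45.0
```

```bash
python3 hz.py s13; python3 - <<'E'
from off import *
# refine: arm outline azimuth now vs the drop pictures, same camera (scene)
for f,h in(('s7',.2452),('s8',.2375),('s9',.237),('s13',.2293)):
    P,m,p=cloud(f);Z=P[...,2];D=np.hypot(P[...,0]-.507,P[...,1]+.006)
    q=P[m&(abs(Z-h)<.003)&(D>.02)&(D<.042)&(p.mean(-1)<110)]
    z=Z[m&(D<.012)&(Z>.222)&(Z<.256)]
    print(f,np.degrees(np.arctan2(*(q.mean(0)[:2]-[.507,-.006])[::-1])).round(1),len(q),z.mean().round(5))
b=cv2.imread('pics/s13.png'); cv2.imwrite('pics/c13.png',cv2.resize(b[130:330,160:400],(720,600)))
E
```

```text
23.8 [0.4939 0.0532 0.2513] [-1.1 -2.4 -2. ] [-0.51  0.25 -0.06]
hub z 71 0.2298
arm az 110.9 111
s7 111.1 67 0.2456
s8 125.4 77 0.23798
s9 86.0 60 0.23737
s13 110.2 76 0.22985
```

View pics/c13.png

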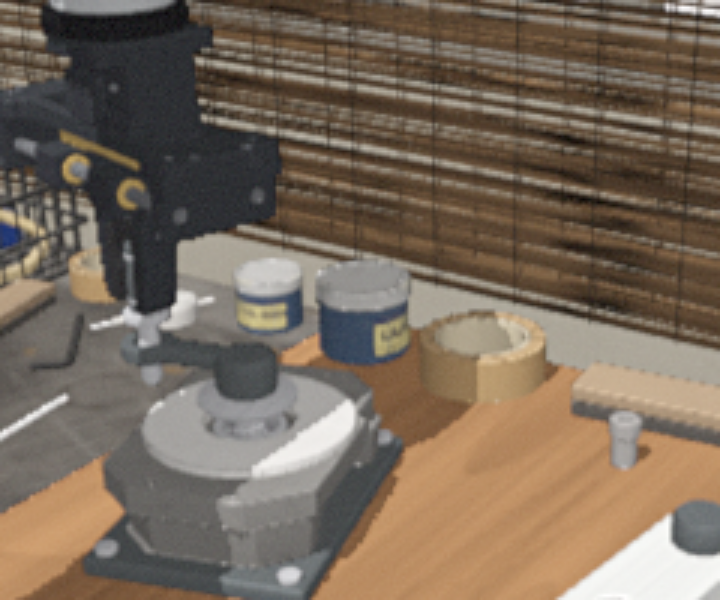

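The crop shows the shank still through the eyelet at (150,345) with the fingers on the grip and the arm lowered. The hub sank 8.1 mm from the drop, and the arm is back at the azimuth it had just before the drop, so it has made a full turn. The bystanders are where they were, so I'll hand in.

```bash
python3 -c "
from plant import r
print(r.finish_job())"
```

```text
the job is handed in; nothing more can be done
None
```

The job is handed in after 24 s: the screw dropped into its thread on the backward turn, then went forward one full turn (8.1 mm further down; the exact angle is known to about ±0.25 rad), and the arm still grips the handle in the eyelet.

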